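# Vent a media bottle for the autoclave

## Task

Swing the magnifier well clear of the clamped clear bottle (it has a blue pin to take hold of). Then screw the bottle's orange cap down until it bottoms out, back it off a quarter turn so that it can vent in the autoclave, and finish while still holding the cap still between the fingers, without letting go, the magnifier still well clear. Leave the other things on the bench where they are.

Things in the scene. Friction and masses are not known exactly. Their poses are not given: they have to be found in the camera images.
- bottle: Empty clear glass bottle with orange screw cap, fixed in a grey round stand (100 mm across, four prongs 45 mm high). Origin: centre of the stand's underside, on the bench. Glass 60 mm across up to 62 mm above the bench, then sloping in to a 34 mm neck at 80 mm. Its +x axis (horizontal) points at a short white mark on the stand's rim, on the side of the magnifier's post.
- cap: The orange ribbed screw cap, 44 mm across and 28 mm high, round, already started on the bottle's right-hand thread (4 mm rise a turn). Origin: centre of its underside, 90 mm above the bench when bottomed. A white stripe on top runs from the centre along its +x axis and, when bottomed, points at the white mark on the stand.
- cap_grip (a point): Point on the cap's axis 16 mm above its underside: the height to grip it, from above, at any yaw (106 mm above the bench when bottomed).
- cap_turn (a joint): Turn of the cap, rad: 0 = bottomed out (hard stop), grows as it is unscrewed (counter-clockwise seen from above); starts 2.1 to 3.1, i.e. a third to half a turn open; upper end 4.4. It stays where it is left; turning takes about 0.06 N m.
- lamp_arm (a joint): Angle of the magnifier's swing arm about its upright post, rad, positive counter-clockwise from above, range -1.8 to 1.8, starts near 0 with the lens over the bottle. It can be swung either way and stays where it is left (friction about 0.12 N m).
- lamp_hinge (a point): On the axis of the upright post (20 mm thick, on a 90 mm round foot), at the arm's height, 181 mm above the bench. The post is fixed.
- lamp_head (a point): Centre of the round magnifier lens in its white ring (ring 108 mm across, 18 mm thick, its top 190 mm above the bench), 170 mm from the post's axis.
- lamp_handle (a point): The blue upright pin by which the arm is swung, 14 mm thick, standing on the ring's outer rim 220 mm from the post's axis; free from 190 mm to 229 mm above the bench. This point is on its axis, 213 mm above the bench; grip it from above.
- tip_box: Bystander, loose: tip box, 120 x 85 x 55 mm, orange with a clear lid. Origin: centre of its underside.
- purple_rack: Bystander, loose: purple tube rack, 75 x 170 x 52 mm. Origin: centre of its underside.
- red_rack: Bystander, loose: red tube rack with red-capped tubes, 75 x 170 x 60 mm. Origin: centre of its underside.
- beaker: Bystander, loose: clear plastic beaker, 72 mm across, 85 mm high. Origin: centre of its underside.
- dye_bottle: Bystander, loose: small blue dropper bottle, 30 mm across, 55 mm high. Origin: centre of its underside.
- amber_bottle: Bystander, loose: amber glass bottle with a blue cap, 60 mm across, 108 mm high (not the one to work on). Origin: centre of its underside.

How it is judged:
On the way, in this order (a step that is already met when the one before it is completed fails the run):
1. the magnifier is swung well clear of the bottle (horizontal distance between lamp_head and bottle above 0.125 m), for 0.2 s.
2. the cap is screwed down until it bottoms out (value of joint cap_turn below 0.08 rad), for 0.2 s.
At the end, for the whole second after the job is handed in: The cap stands a quarter turn (90 degrees, within 17 degrees) back from bottomed out, still, and gripped by the fingers (over 3 N, the point between the pads within 30 mm of the cap's grip point); the lens centre is still at least 125 mm aside of the bottle's axis (value of joint cap_turn between 1.27 and 1.87 rad and contact force between the fingers and cap above 3 N and distance between the grasp point and cap_grip below 0.03 m and horizontal distance between lamp_head and bottle above 0.125 m and velocity of joint cap_turn between -0.1 and 0.1 rad/s); the arm keeps its last pose, push and grip.
It fails at once if a loose bystander is moved by more than 30 mm or tipped over (distance of any of tip_box, purple_rack, red_rack, beaker, dye_bottle, amber_bottle from where it was at the start of the episode above 0.03 m or angle between any of tip_box, purple_rack, red_rack, beaker, dye_bottle, amber_bottle's own z axis and vertical above 0.5 rad).
It also fails if it takes over 58 s, if anything falls off the work surface, if the arm or the gripper's body presses on something with over 40 N, if the wrist force passes 120 N, or if a joint passes its speed limit or range.

## Robot

A 6-joint arm with a two-finger parallel gripper is mounted at the origin on the work surface. World frame = base frame: x ahead of the robot, y to its left, z up, the work surface at z = 0. Lengths are in m, angles in rad, forces in N, time in s.
With the tool pointing down it reaches from about 0.375 to 0.75 m from the base axis. Payload 9 kg.
Tool frame: the origin (TCP) lies at the very end of the fingers, on their centre line; the grasp point (between the pads) lies 19 mm behind it; z points along the fingers, y is the line along which they close (so a half turn about z gives the same grasp; the last joint's range is limited). The gripper opens to 85 mm and grips with 20 to 120 N. Pads are 22 mm wide; open, the fingers measure 114 mm over their backs; the gripper's body (76 mm by 85 mm) begins 54 mm behind the grasp point. The pads swing forward as they close: fully open they stand 13 mm farther back than shut.
Start: joints at [-0.218, 0.104, 0.097, 1.564, 0, 1.353], TCP at [0.6, 0, 0.231] pointing down, gripper open.
Joint ranges: [-2.99, 2.99], [-0.84, 1.86], [-1.1, 1.16], [-1.84, 2.11], [-1.51, 1.56], [-3.14, 3.14]. Speed limits (rad/s): [2.22, 2.22, 2.57, 3.14, 3.14, 3.14].

## Interface

Orientations are given as a unit quaternion [w, x, y, z].
In Python, from station import env, optics, readout gives the robot as it stands (env), with the cameras (optics) and the readings (readout).
- The arm moves only by the shell command python3 steer.py 'ROWS' [FORCE]. ROWS is a JSON object with one list for each field, all of the same length, 1 to 12, a row being the entries at one place: finger_gap (the finger opening in m), x, y, z (the shift in shares of the most that a row can go, 1 being 50 mm), ax, ay, az (a rotation vector in normalised numbers (1 is 180 degrees)); each row shifts and turns the commanded pose from where the row before left it, along the tool's axes as they then stand; what a row does not reach is not made up. A row lasts 1/10 s, in which the tool goes at most 0.05 m and 0.15 rad, less where a joint would pass 70% of its speed; a pose out of reach is approached as far as the arm can. The fingers move at their own pace and stop on an object; FORCE is the grip in N (left out, the last holds). Time passes only in rows, so rows that do not move let the fingers close. It prints the time, the measured TCP pose, the force, the opening and the grip force at its end. Input that does not fit is refused with a message, and nothing moves.
- readout.observe(): the state, without advancing time (a new reading comes with each control period).
- optics.grab_frame(name): name is "scene" or "side" or "wrist"; returns the picture (400x640x3 uint8, red, green, blue); there is no depth.
- optics.camera_info(name): a dict with "camera_matrix" (3x3 intrinsics, pixels), "R" (3x3) and "t" (3): a world point X has camera coordinates R X + t; the wrist camera has in their place "hand_eye" (4x4, takes a point from camera to tool coordinates, whose origin is the TCP and whose axes are the flange's). Camera axes: x right, y down, z forward; pixel columns grow to the right and rows downward; lengths in m; the calibration is good to about 2 mm. A picture is of the moment at which its call begins: read the wrist's pose just before it. camera_info takes no time and is no camera call.
- env.sign_off(): hands the job in; it is judged then, once.
The state is a dict: "time_s": time; "q": joint angles; "joint_velocities": joint speeds; "tau": joint torques, N m; "eef_pos": TCP position; "tool_rot": TCP orientation; "wrist_force": force on the tool from outside, world axes, zero at the start; "moment": the same for the moment, N m; "width": finger opening in m; "finger_force": force on a finger pad.
Only numpy, scipy, OpenCV 4.12 (cv2) and the standard library are available. Lean on these libraries where they do the work, as an engineer would, in place of code of your own. Each camera call takes 0.05 s, during which the arm holds its last target. There are 200 camera calls.

## Working session

There is one attempt and no reset: what is moved stays moved. The work goes in short steps, Python scripts to look and compute and a shell command to move; the robot and the scene stay as the last step left them, time stands still between calls to the robot, and variables do not carry over. Pictures are saved under pics/ and viewed, at most 10 in all, crops included, and the job is handed in when it is done.

```bash
ls; mkdir -p pics; python3 - <<'E'
from station import env, optics, readout
import cv2
for n in ("scene","side","wrist"):
    o=readout.observe(); f=optics.grab_frame(n); cv2.imwrite(f"pics/{n}0.png",f[:,:,::-1])
    print(n,optics.camera_info(n))
print(o)
E
```

```text
pics
station.py
steer.py
scene {'camera_matrix': array([[390.94014835,   0.        , 318.27573643],
       [  0.        , 390.94014835, 198.76087253],
       [  0.        ,   0.        ,   1.        ]]), 'R': array([[ 0.23344944,  0.9723101 , -0.01069744],
       [ 0.71571408, -0.17926766, -0.67499368],
       [-0.65822087,  0.14992058, -0.73774596]]), 't': array([-0.11274074, -0.26641604,  1.42095437])}
side {'camera_matrix': array([[449.00774526,   0.        , 329.30390453],
       [  0.        , 449.00774526, 197.18723634],
       [  0.        ,   0.        ,   1.        ]]), 'R': array([[ 0.83928577, -0.54337548, -0.01850632],
       [-0.38293637, -0.56662682, -0.72958466],
       [ 0.38595224,  0.61941677, -0.68364006]]), 't': array([-0.42945286,  0.31015155,  0.91912874])}
wrist {'camera_matrix': array([[305.69695062,   0.        , 319.50149   ],
       [  0.        , 305.69695062, 199.47355767],
       [  0.        ,   0.        ,   1.        ]]), 'hand_eye': array([[ 3.45508983e-04, -9.49492450e-01, -3.13789687e-01,
         8.02071339e-02],
       [ 9.99999929e-01,  3.752428
[... 253 characters left out ...]
.17700328e-01,  1.04590725e-01,  9.65722257e-02,  1.56391895e+00,
       -2.16293749e-05,  1.35307365e+00]), 'joint_velocities': array([ 3.93148565e-05, -9.24256958e-04, -5.31702196e-04,  1.45686464e-03,
        1.14446208e-03, -6.65035655e-04]), 'tau': array([ 5.58294560e-03, -5.58208680e+01,  5.04719281e+01,  1.31238697e-02,
       -3.14059680e-04, -9.08449465e-05]), 'eef_pos': array([5.99705027e-01, 6.78690197e-05, 2.30642566e-01]), 'tool_rot': array([-4.75250527e-04,  7.07098761e-01,  7.07114571e-01, -3.15898407e-04]), 'wrist_force': array([-0.35498524, -0.0880313 ,  0.1639505 ]), 'moment': array([-0.00240622, -0.00345526, -0.01614306]), 'finger_force': 0.0, 'width': 0.08544187693959256}
```

View pics/scene0.png

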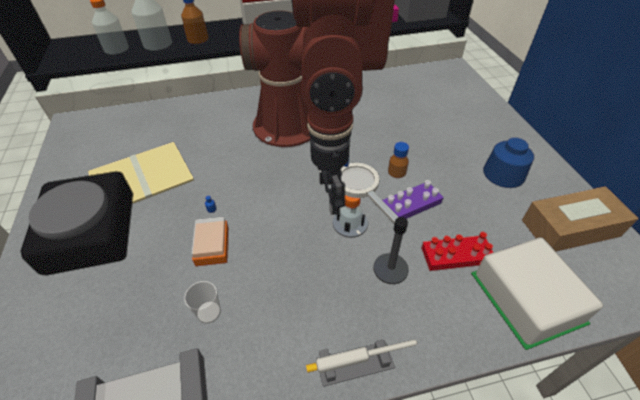

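View pics/side0.png

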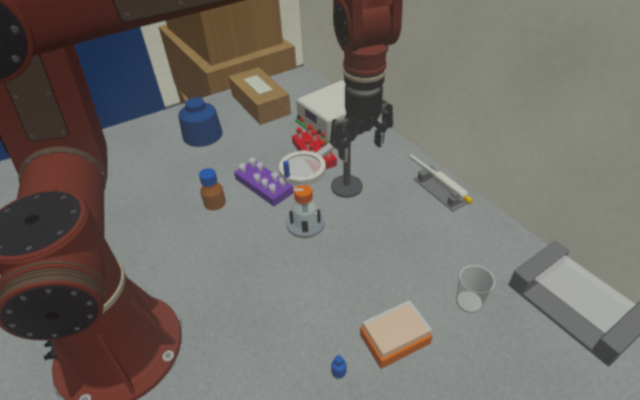

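```bash
python3 - <<'E'
import cv2,numpy as np
s=cv2.imread('pics/scene0.png')[150:290,300:440]; d=cv2.imread('pics/side0.png')[110:250,230:370]
r=lambda a:cv2.resize(a,(400,400),interpolation=cv2.INTER_CUBIC)
cv2.imwrite('pics/crop0.png',np.hstack([r(s),r(d)]))
E
```

```text
(no output)
```

View pics/crop0.png

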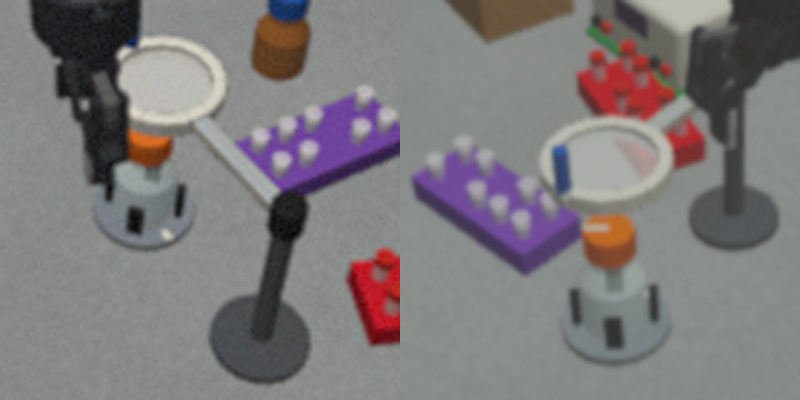

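View pics/wrist0.png

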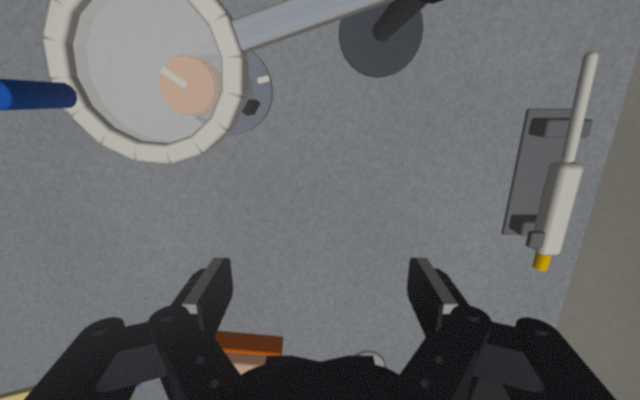

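```bash
cat > h.py <<'E'
import numpy as np
from station import env, optics, readout
from scipy.spatial.transform import Rotation as Ro
from scipy.optimize import least_squares
def RP(q): return Ro.from_quat(q,scalar_first=True).as_matrix()
def cam(n,o=None):
    c=optics.camera_info(n); K=c["camera_matrix"]
    if n!="wrist": return K,c["R"],c["t"]
    T=np.eye(4);T[:3,:3]=RP(o["tool_rot"]);T[:3,3]=o["eef_pos"]
    M=np.linalg.inv(T@c["hand_eye"]); return K,M[:3,:3],M[:3,3]
def proj(C,X):
    p=C[0]@(C[1]@X+C[2]); return p[:2]/p[2]
def onz(C,uv,z):
    d=C[1].T@np.linalg.inv(C[0])@np.r_[uv,1]; c=-C[1].T@C[2]; return c+d*(z-c[2])/d[2]
def tri(obs):
    s=least_squares(lambda X:np.concatenate([proj(C,X)-uv for C,uv in obs]),[.6,0,.1]); return s.x.round(4),s.fun.round(1)
E
python3 - <<'E'
from h import *
o=readout.observe();S,D,W=cam("scene"),cam("side"),cam("wrist",o)
print("ring",tri([(S,(360.2,179.8)),(D,(302.5,167))]))
print("cap",tri([(D,(303.5,190.5)),(W,(188,86))]))
print("foot",tri([(S,(391,268.3)),(D,(347.2,186)),(W,(381,38))]))
print("stand",tri([(S,(350.7,223.5)),(D,(305,223.8))]))
print("pin top",tri([(D,(286.3,161.5)),(W,(5,97))]))
print("pin base",tri([(D,(287,176.5)),(W,(70,97))]))
for p,z in(((188,86),.126),((163,70),.126),((263,79),.01)): print(onz(W,p,z))
E
```

```text
ring (array([0.5049, 0.1021, 0.1802]), array([-0.7,  0.8, -0.7, -0.7]))
cap (array([0.4962, 0.0895, 0.118 ]), array([-0.6, -0.2,  0.1,  0.1]))
foot (array([0.6651, 0.1426, 0.0085]), array([-1.8,  0.3,  0.4, -0.1,  0. , -0.7]))
stand (array([0.4947, 0.0911, 0.0007]), array([-0.2,  0.3, -0.2, -0.2]))
pin top (array([0.4577, 0.0809, 0.2287]), array([ 0.6,  0.4, -0.1, -0.1]))
pin base (array([0.4548, 0.0811, 0.1872]), array([ 0.2,  0.1, -0. , -0. ]))
[0.49929264 0.08927429 0.126     ]
[0.48205405 0.10052205 0.126     ]
[0.53656328 0.10080597 0.01      ]
```

The scene and side views show the lens ring at (360,180) and (302,167), and the cap at (352,201) and (303,190). The side view also has the blue pin at (286,162) to (287,176), and the post foot is at (391,268) and (347,186). The wrist view has the cap at (188,86), with its stripe pointing to (163,70) and the white stand mark at (263,79).

These points fit the text:
- **Pin to post:** 218 mm.
- **Pin top:** z = 0.229.
- **cap_turn:** about 2.3 rad.

Next I go over the pin and turn the jaw so it closes tangentially.

The manual's scale: shifts go in shares of 50 mm and turns go in shares of 180 degrees. Converting my numbers, -0.036 m is -0.72, 0.021 m is 0.42, -0.145 rad / 3.1416 = -0.0462.

```bash
python3 steer.py '{"finger_gap":[0.06, 0.06, 0.06, 0.06, 0.06, 0.06, 0.06, 0.06, 0.06, 0.06], "x":[0.4, 0.4, 0.4, 0.42, 0, 0, 0, 0, 0, 0], "y":[-0.72, -0.72, -0.72, -0.72, 0, 0, 0, 0, 0, 0], "z":[-0.18, -0.18, -0.18, -0.18, 0, 0, 0, 0, 0, 0], "ax":[0, 0, 0, 0, 0, 0, 0, 0, 0, 0], "ay":[0, 0, 0, 0, 0, 0, 0, 0, 0, 0], "az":[0, 0, 0, 0, -0.0462, -0.0462, -0.0462, -0.0462, -0.0462, -0.0462]}' 25; python3 steer.py '{"finger_gap":[0.06, 0.06, 0.06, 0.06, 0.06, 0.06, 0.06, 0.06, 0.06], "x":[0, 0, 0, 0, 0, 0, 0, 0, 0], "y":[0, 0, 0, 0, 0, 0, 0, 0, 0], "z":[0, 0, 0, 0, 0, 0, 0, 0, 0], "ax":[0, 0, 0, 0, 0, 0, 0, 0, 0], "ay":[0, 0, 0, 0, 0, 0, 0, 0, 0], "az":[-0.0462, -0.0462, -0.0462, -0.0462, -0.0462, -0.0462, -0.0462, 0, 0]}'
python3 - <<'E'
from h import *
import cv2
o=readout.observe();f=optics.grab_frame("wrist");cv2.imwrite("pics/w1.png",f[:,:,::-1])
R=RP(o["tool_rot"]);print(o["eef_pos"],o["q"].round(2));print(R.round(3))
for p in([.456,.081,.2],):print(R.T@(np.array(p)-o["eef_pos"]))
E
```

```text
time_s: 1.15
eef_pos: [0.4559, 0.081, 0.2671]
tool_rot: [-0.0, 0.34, 0.94, -0.0]
wrist_force: [0.7, 0.3, 0.6]
width: 0.0601
finger_force: 0.0
time_s: 2.05
eef_pos: [0.456, 0.081, 0.2672]
tool_rot: [-0.0, -0.154, 0.988, 0.0]
wrist_force: [-0.0, -0.7, -1.6]
width: 0.0601
finger_force: 0.0
[0.45595959 0.08101794 0.26718314] [-0.11 -0.3  -0.22  1.65  0.   -0.42]
[[-0.952 -0.305 -0.   ]
 [-0.305  0.952  0.   ]
 [ 0.     0.    -1.   ]]
[-4.12019984e-05 -3.42909000e-05  6.71831338e-02]
```

View pics/w1.png

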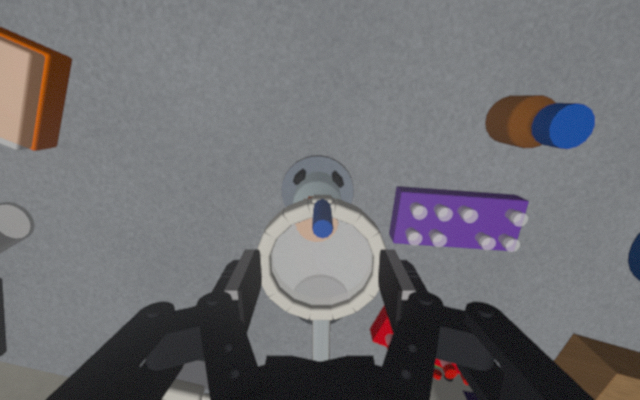

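The wrist view shows the pin centred between the fingers, with its top at (323,225) and its base near (321,203). I'll check this against the estimate.

```bash
python3 - <<'E'
from h import *
o=readout.observe();W=cam("wrist",o)
print(proj(W,np.array([.456,.081,.229])),proj(W,np.array([.456,.081,.19])),onz(W,(323,227),.229),onz(W,(321,204),.19))
print(onz(W,(321,258),.18))
E
```

```text
[319.9854506  230.31536271] [319.8998879  209.51479414] [0.45319076 0.08213749 0.229     ] [0.45147639 0.08042855 0.19      ]
[0.50086896 0.09641084 0.18      ]
```

The pin is about 3 mm further along tool +x. I'll descend, grip it gently and check.

Scaled: 0.022 m is 0.44, 0.003 m is 0.06.

```bash
python3 steer.py '{"finger_gap":[0.06, 0.06, 0.06, 0.06, 0, 0, 0, 0, 0, 0], "x":[0.06, 0, 0, 0, 0, 0, 0, 0, 0, 0], "y":[0, 0, 0, 0, 0, 0, 0, 0, 0, 0], "z":[0.44, 0.44, 0.44, 0, 0, 0, 0, 0, 0, 0], "ax":[0, 0, 0, 0, 0, 0, 0, 0, 0, 0], "ay":[0, 0, 0, 0, 0, 0, 0, 0, 0, 0], "az":[0, 0, 0, 0, 0, 0, 0, 0, 0, 0]}' 25
```

```text
time_s: 3.1
eef_pos: [0.4538, 0.0801, 0.2026]
tool_rot: [0.001, -0.156, 0.988, -0.0]
wrist_force: [-0.6, 0.9, 6.6]
width: 0.0129
finger_force: 24.5
```

Scaled: -0.0219 m is -0.438, -0.0007 m is -0.014, -0.1 rad / 3.1416 = -0.0318.

```bash
python3 steer.py '{"finger_gap":[0, 0, 0, 0, 0, 0, 0], "x":[-0.014, -0.014, -0.014, -0.014, -0.014, -0.014, 0], "y":[-0.438, -0.438, -0.438, -0.438, -0.438, -0.438, 0], "z":[0, 0, 0, 0, 0, 0, 0], "ax":[0, 0, 0, 0, 0, 0, 0], "ay":[0, 0, 0, 0, 0, 0, 0], "az":[-0.0318, -0.0318, -0.0318, -0.0318, -0.0318, -0.0318, 0]}'
```

```text
time_s: 3.8
eef_pos: [0.5292, -0.0276, 0.2025]
tool_rot: [0.003, -0.443, 0.897, -0.0]
wrist_force: [6.8, 8.4, 4.6]
width: 0.0138
finger_force: 24.9
```

Scaled: -0.0219 m is -0.438, -0.0009 m is -0.018, -0.1 rad / 3.1416 = -0.0318.

```bash
python3 steer.py '{"finger_gap":[0, 0, 0, 0, 0, 0, 0, 0, 0, 0], "x":[-0.018, -0.018, -0.018, -0.018, -0.018, -0.018, -0.018, 0, 0, 0], "y":[-0.438, -0.438, -0.438, -0.438, -0.438, -0.438, -0.438, 0, 0, 0], "z":[0, 0, 0, 0, 0, 0, 0, 0, 0, 0], "ax":[0, 0, 0, 0, 0, 0, 0, 0, 0, 0], "ay":[0, 0, 0, 0, 0, 0, 0, 0, 0, 0], "az":[-0.0318, -0.0318, -0.0318, -0.0318, -0.0318, -0.0318, -0.0318, 0, 0, 0]}'
python3 -c "
from h import *
print(readout.observe()['q'].round(2))"
```

```text
time_s: 4.8
eef_pos: [0.6698, -0.0734, 0.2026]
tool_rot: [-0.001, 0.722, -0.692, 0.001]
wrist_force: [0.8, 2.9, 5.3]
width: 0.0128
finger_force: 25.8
[-0.3   0.33  0.3   1.54  0.   -1.92]
```

Scaled: -0.034 m is -0.68, 0.033 m is 0.66.

```bash
python3 steer.py '{"finger_gap":[0.05, 0.05, 0.05, 0.06, 0.07, 0.085, 0.085, 0.085, 0.085, 0.085, 0.085, 0.085], "x":[0, 0, 0, 0, 0, 0, -0.68, -0.68, -0.68, -0.68, -0.68, 0], "y":[0, 0, 0, 0, 0, 0, 0.66, 0.66, 0.66, 0.66, 0.66, 0], "z":[0, 0, 0, -0.5, -0.5, -0.4, 0, 0, 0, 0, 0, 0], "ax":[0, 0, 0, 0, 0, 0, 0, 0, 0, 0, 0, 0], "ay":[0, 0, 0, 0, 0, 0, 0, 0, 0, 0, 0, 0], "az":[0, 0, 0, 0, 0, 0, 0, 0, 0, 0, 0, 0]}'
python3 - <<'E'
from h import *
import cv2
readout.observe()
o=readout.observe();f=optics.grab_frame("wrist");cv2.imwrite("pics/w2.png",f[:,:,::-1])
s=optics.grab_frame("scene")[130:270,290:430];d=optics.grab_frame("side")[110:250,230:370]
r=lambda a:cv2.resize(a,(400,400),interpolation=cv2.INTER_CUBIC)
cv2.imwrite('pics/crop2.png',np.hstack([r(s),r(d)])[:,:,::-1])
print(o["eef_pos"],o["tool_rot"],o["q"].round(2))
np.savez("w2.npz",p=o["eef_pos"],q=o["tool_rot"])
E
```

```text
time_s: 6.0
eef_pos: [0.4933, 0.092, 0.272]
tool_rot: [-0.0, 0.723, -0.69, -0.0]
wrist_force: [0.3, -0.2, 0.4]
width: 0.085
finger_force: 0.0
[0.49333914 0.09200499 0.27202738] [-2.58199192e-04  7.23493568e-01 -6.90331034e-01 -2.31097341e-04] [-0.08 -0.18 -0.11  1.64  0.   -1.69]
```

View pics/w2.png

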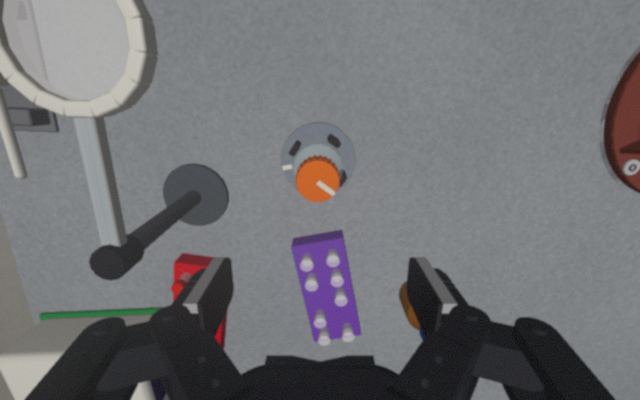

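View pics/crop2.png

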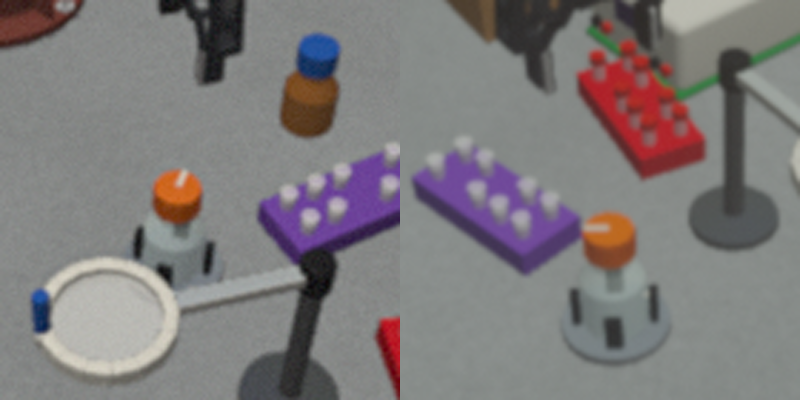

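The wrist view shows the cap top at (318,181), its stripe pointing to (333,194), and the stand mark at (287,167). The lens is well clear at upper left. Triangulating the cap:

```bash
python3 - <<'E'
from h import *
o=readout.observe();S,D,W=cam("scene"),cam("side"),cam("wrist",o)
t=tri([(S,(352,195.5)),(D,(303.5,190.5)),(W,(318,181))]);print("captop",t)
w=onz(W,(318,181),.119);print(w)
a=onz(W,(333,194),.119)-w; m=onz(W,(287,167),.01)-np.r_[.4965,.0905,.01]
an=lambda v:np.degrees(np.arctan2(v[1],v[0]))
print(an(a),an(m),m, "turn",np.radians((an(a)-an(m))%360))
R=RP(o["tool_rot"])
for c in (t[0],w): print("move",R.T@(np.r_[c[:2],.106+.0015-.019]-o["eef_pos"]))
E
```

```text
captop (array([0.498 , 0.0861, 0.1202]), array([-0.7,  0.7,  0.7, -0.4,  0.4,  0.4]))
[0.49836666 0.08609672 0.119     ]
140.66953659686885 8.881839605367777 [4.37695091e-02 6.83990959e-03 8.67361738e-18] turn 2.300129226122319
move [ 0.00266095 -0.00083565  0.18295826]
move [ 0.00268028 -0.00120182  0.18295857]
```

The arm was still settling after that picture, so I'll recompute with the pose saved for it.

```bash
python3 - <<'E'
from h import *
o=readout.observe();z=np.load("w2.npz");print(o["eef_pos"])
S,D,W=cam("scene"),cam("side"),cam("wrist",dict(eef_pos=z["p"],tool_rot=z["q"]))
t=tri([(S,(352,195.5)),(D,(303.5,190.5)),(W,(318,181))]);print("captop",t)
w=onz(W,(318,181),.119);print(w)
a=onz(W,(333,194),.119)-w; m=onz(W,(287,167),.01)-np.r_[w[:2],.01]
an=lambda v:np.degrees(np.arctan2(v[1],v[0]))
print(an(a),an(m),"turn",np.radians((an(a)-an(m))%360))
R=RP(o["tool_rot"])
for c in (t[0],w): print("move",R.T@(np.r_[c[:2],.1075-.019]-o["eef_pos"]))
E
```

```text
[0.49689392 0.08878567 0.27145647]
captop (array([0.495 , 0.0893, 0.1188]), array([ 0.1,  0.1, -1. , -0.2, -0.3, -0.3]))
[0.49469021 0.08962975 0.119     ]
140.83418154570478 15.317112374670785 turn 2.1906861244880127
move [-0.00066725  0.00202146  0.18295461]
move [-0.00101024  0.00231652  0.18295423]
```

Scaled: 0.04 m is 0.8, -0.001 m is -0.02.

```bash
python3 steer.py '{"finger_gap":[0.085, 0.085, 0.085, 0.085, 0.085, 0.085, 0.085, 0.085, 0, 0, 0, 0], "x":[-0.02, 0, 0, 0, 0, 0, 0, 0, 0, 0, 0, 0], "y":[0.04, 0, 0, 0, 0, 0, 0, 0, 0, 0, 0, 0], "z":[0.8, 0.8, 0.8, 0.68, 0.3, 0.3, 0, 0, 0, 0, 0, 0], "ax":[0, 0, 0, 0, 0, 0, 0, 0, 0, 0, 0, 0], "ay":[0, 0, 0, 0, 0, 0, 0, 0, 0, 0, 0, 0], "az":[0, 0, 0, 0, 0, 0, 0, 0, 0, 0, 0, 0]}' 50;python3 steer.py '{"finger_gap":[0, 0, 0], "x":[0, 0, 0], "y":[0, 0, 0], "z":[0, 0, 0], "ax":[0, 0, 0], "ay":[0, 0, 0], "az":[0, 0, 0]}'
```

```text
time_s: 7.35
eef_pos: [0.4957, 0.0898, 0.0886]
tool_rot: [-0.001, 0.722, -0.692, 0.001]
wrist_force: [1.4, 0.5, 4.6]
width: 0.0428
finger_force: 50.0
time_s: 7.65
eef_pos: [0.4957, 0.0898, 0.0885]
tool_rot: [-0.001, 0.722, -0.692, 0.001]
wrist_force: [2.0, 0.7, 5.8]
width: 0.043
finger_force: 50.1
```

Gripped. Now screwing down, with +rz meaning clockwise.

Scaled: 0.0001 m is 0.002, 0.15 rad / 3.1416 = 0.0477.

```bash
python3 steer.py '{"finger_gap":[0, 0, 0, 0, 0, 0, 0, 0, 0, 0, 0, 0], "x":[0, 0, 0, 0, 0, 0, 0, 0, 0, 0, 0, 0], "y":[0, 0, 0, 0, 0, 0, 0, 0, 0, 0, 0, 0], "z":[0.002, 0.002, 0.002, 0.002, 0.002, 0.002, 0.002, 0.002, 0.002, 0.002, 0.002, 0.002], "ax":[0, 0, 0, 0, 0, 0, 0, 0, 0, 0, 0, 0], "ay":[0, 0, 0, 0, 0, 0, 0, 0, 0, 0, 0, 0], "az":[0.0477, 0.0477, 0.0477, 0.0477, 0.0477, 0.0477, 0.0477, 0.0477, 0.0477, 0.0477, 0.0477, 0.0477]}'
cat > st.py <<'E'
from h import *
o=readout.observe();R=RP(o["tool_rot"])
print("yaw(tool y)",np.arctan2(R[1,1],R[0,1]).round(3),"Mz",o["moment"].round(3),"F",o["wrist_force"].round(1),"q6",o["q"][5].round(3),"z",o["eef_pos"][2].round(4),"w",o["width"],o["time_s"])
E
python3 st.py
```

```text
time_s: 8.85
eef_pos: [0.4951, 0.0905, 0.0873]
tool_rot: [0.001, 0.096, 0.995, 0.001]
wrist_force: [-1.6, 4.4, 7.9]
width: 0.0431
finger_force: 50.3
yaw(tool y) 1.379 Mz [0.882 0.262 0.087] F [-1.6  4.4  7.9] q6 0.111 z 0.0873 w 0.04310380164435267 8.85
```

Scaled: 0.0001 m is 0.002, 0.1 rad / 3.1416 = 0.0318.

```bash
python3 steer.py '{"finger_gap":[0, 0, 0, 0], "x":[0, 0, 0, 0], "y":[0, 0, 0, 0], "z":[0.002, 0, 0.002, 0], "ax":[0, 0, 0, 0], "ay":[0, 0, 0, 0], "az":[0.0318, 0.0318, 0.0318, 0]}'>/dev/null; python3 st.py;python3 steer.py '{"finger_gap":[0, 0], "x":[0, 0], "y":[0, 0], "z":[0, 0], "ax":[0, 0], "ay":[0, 0], "az":[0.0159, 0]}'>/dev/null; python3 st.py;python3 steer.py '{"finger_gap":[0, 0], "x":[0, 0], "y":[0, 0], "z":[0, 0], "ax":[0, 0], "ay":[0, 0], "az":[0.0159, 0]}'>/dev/null; python3 st.py;python3 steer.py '{"finger_gap":[0, 0], "x":[0, 0], "y":[0, 0], "z":[0, 0], "ax":[0, 0], "ay":[0, 0], "az":[0.0159, 0]}'>/dev/null; python3 st.py
```

```text
yaw(tool y) 1.082 Mz [ 1.061  0.244 -0.057] F [-0.8  4.9  9.1] q6 0.408 z 0.0872 w 0.04291335222099849 9.25
yaw(tool y) 1.034 Mz [ 1.104  0.175 -0.064] F [-0.8  5.5  8.4] q6 0.456 z 0.0871 w 0.04286563151787091 9.45
yaw(tool y) 0.984 Mz [ 1.069  0.135 -0.029] F [-0.3  5.4  7.8] q6 0.506 z 0.0871 w 0.04289291332884592 9.65
yaw(tool y) 0.934 Mz [ 1.141  0.163 -0.087] F [-0.4  5.6  8.3] q6 0.556 z 0.0871 w 0.042987931489106124 9.85
```

Scaled: 0.05 rad / 3.1416 = 0.0159.

```bash
python3 steer.py '{"finger_gap":[0, 0], "x":[0, 0], "y":[0, 0], "z":[0, 0], "ax":[0, 0], "ay":[0, 0], "az":[0.0159, 0]}'>/dev/null; python3 st.py;python3 steer.py '{"finger_gap":[0, 0], "x":[0, 0], "y":[0, 0], "z":[0, 0], "ax":[0, 0], "ay":[0, 0], "az":[0.0159, 0]}'>/dev/null; python3 st.py;python3 steer.py '{"finger_gap":[0, 0], "x":[0, 0], "y":[0, 0], "z":[0, 0], "ax":[0, 0], "ay":[0, 0], "az":[0.0159, 0]}'>/dev/null; python3 st.py
```

```text
yaw(tool y) 0.884 Mz [1.11  0.03  0.078] F [-0.6  5.1  8. ] q6 0.606 z 0.0871 w 0.04281813332645803 10.05
yaw(tool y) 0.836 Mz [0.986 0.063 1.108] F [-1.5  5.8  6.7] q6 0.655 z 0.0871 w 0.04311168870679261 10.25
yaw(tool y) 0.786 Mz [ 0.988 -0.113  1.024] F [1.2 4.7 5.5] q6 0.705 z 0.087 w 0.042640638673037384 10.45
```

Mz jumped from 0.08 to about 1.1 N m after 2.3 rad of turn, which matches the camera estimate, so the cap has bottomed. I'll hold briefly and then back off 1.58 rad.

Scaled: -0.0001 m is -0.002, -0.148 rad / 3.1416 = -0.0471.

```bash
python3 steer.py '{"finger_gap":[0, 0, 0], "x":[0, 0, 0], "y":[0, 0, 0], "z":[0, 0, 0], "ax":[0, 0, 0], "ay":[0, 0, 0], "az":[0, 0, 0]}' >/dev/null; python3 st.py; python3 steer.py '{"finger_gap":[0, 0, 0, 0, 0, 0, 0, 0, 0, 0, 0, 0], "x":[0, 0, 0, 0, 0, 0, 0, 0, 0, 0, 0, 0], "y":[0, 0, 0, 0, 0, 0, 0, 0, 0, 0, 0, 0], "z":[-0.002, -0.002, -0.002, -0.002, -0.002, -0.002, -0.002, -0.002, -0.002, -0.002, 0, 0], "ax":[0, 0, 0, 0, 0, 0, 0, 0, 0, 0, 0, 0], "ay":[0, 0, 0, 0, 0, 0, 0, 0, 0, 0, 0, 0], "az":[-0.0318, -0.0471, -0.0471, -0.0471, -0.0471, -0.0471, -0.0471, -0.0471, -0.0471, -0.0471, -0.0471, 0]}';python3 steer.py '{"finger_gap":[0, 0, 0], "x":[0, 0, 0], "y":[0, 0, 0], "z":[0, 0, 0], "ax":[0, 0, 0], "ay":[0, 0, 0], "az":[0, 0, 0]}'; python3 st.py
python3 - <<'E'
from h import *
import cv2
f=optics.grab_frame("wrist");s=optics.grab_frame("scene")[130:270,290:430];d=optics.grab_frame("side")[130:230,250:350]
r=lambda a:cv2.resize(a,(400,400),interpolation=cv2.INTER_CUBIC)
cv2.imwrite('pics/crop3.png',np.hstack([r(s),r(d)])[:,:,::-1])
cv2.imwrite('pics/w3.png',f[:,:,::-1])
E
```

```text
yaw(tool y) 0.787 Mz [ 1.033 -0.114  1.05 ] F [0.2 5.7 5.8] q6 0.703 z 0.087 w 0.042763936794053166 10.75
time_s: 11.95
eef_pos: [0.4953, 0.09, 0.088]
tool_rot: [0.001, -0.389, 0.921, -0.0]
wrist_force: [0.2, 1.8, 5.8]
width: 0.0423
finger_force: 50.2
time_s: 12.25
eef_pos: [0.4953, 0.09, 0.088]
tool_rot: [0.001, -0.387, 0.922, -0.0]
wrist_force: [0.9, 1.8, 6.4]
width: 0.0428
finger_force: 50.2
yaw(tool y) 2.365 Mz [0.375 0.065 0.082] F [0.9 1.8 6.4] q6 -0.875 z 0.088 w 0.04281226701682349 12.25
```

View pics/crop3.png

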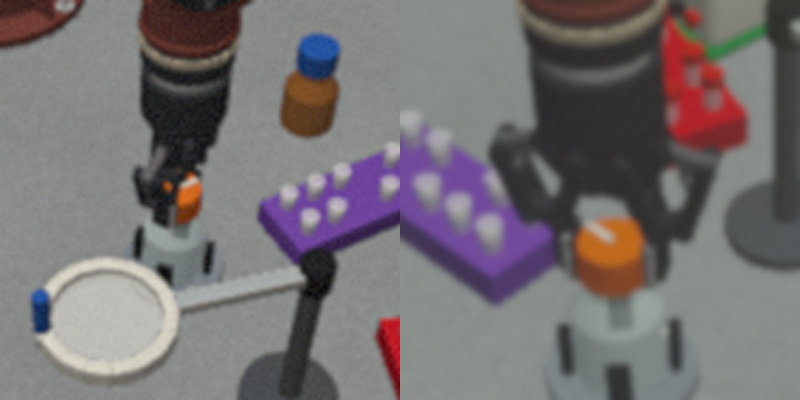

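View pics/w3.png

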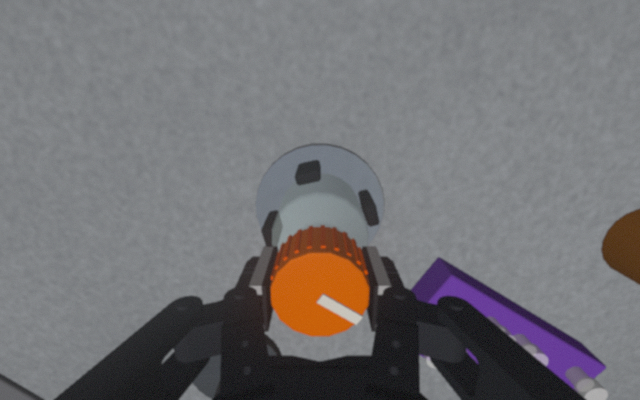

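The wrist view shows the cap held between the pads, with its stripe running from (320,297) to (360,320). The lens is clear in the scene view. I'll check the stripe angle before handing in.

```bash
python3 - <<'E'
from h import *
o=readout.observe();W=cam("wrist",o)
a=onz(W,(360,320),.119)-onz(W,(320,297),.119)
an=np.degrees(np.arctan2(a[1],a[0]));print(an,"turn",np.radians(an-16.3),o["joint_velocities"].round(3))
E
python3 st.py
```

```text
101.44915461675504 turn 1.486133103352106 [-0.    -0.001 -0.003 -0.001  0.     0.   ]
yaw(tool y) 2.365 Mz [0.325 0.015 0.014] F [-0.1  2.4  7.1] q6 -0.875 z 0.088 w 0.04295394346068212 12.4
```

The stripe gives about 1.49 rad and the tool count about 1.56 rad. Both are inside 1.27–1.87, so I'm handing in.

```bash
python3 -c "
from station import env, optics, readout
print(env.sign_off())"
```

```text
the job is handed in; nothing more can be done
None
```

I handed the job in, and no verdict came back: the magnifier is about 0.2 m clear of the bottle, and the cap was bottomed, backed off about a quarter turn (1.49 rad by its stripe, 1.56 rad by tool rotation) and is still held at 50 N.

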